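Sweep worn arbor parts into the catch tray at a skate-sharpening bench

ROBOT

A 7-joint arm with a two-finger parallel gripper is mounted at the origin on the work surface. World frame = base frame: x ahead of the robot, y to its left, z up, the work surface at z = 0. Lengths are in m, angles in rad, forces in N, time in s.
With the tool pointing down it reaches from about 0.425 to 0.95 m from the base axis. Payload 4.7 kg.
Tool frame: the origin (TCP) lies midway between the tips of the shut fingers; the grasp point (between the pads) lies 19 mm behind it (env.grip_depth is the distance from the TCP to the grasp point, in m); z points along the fingers, y is the line along which they close (so a half turn about z gives the same grasp; the last joint's range is limited). The gripper opens to 87 mm and grips with 3 to 60 N. Pads are 19 mm wide; open, the fingers measure 117 mm over their backs; the gripper's body (75 mm by 190 mm) begins 51 mm behind the grasp point.
Start: joints at [1.172, 0.469, -0.049, 1.532, 0.024, 1.141, -0.082], TCP at [0.244, -0.629, 0.19] pointing down, gripper open.
Joint ranges: [-2.59, 2.59], [-0.33, 1.99], [-1.39, 1.29], [0.1, 2.45], [-1.04, 4.18], [0.21, 1.99], [-2.66, 2.66]. Speed limits (rad/s): [2.57, 2.57, 3.14, 3.14, 3.14, 3.14, 3.14].

INTERFACE

Orientations are given as a unit quaternion [w, x, y, z].
In Python, from bench import env gives the robot as it stands. The module is installed in compiled form; this text tells all that it offers.
- The arm moves only by the tool arm_command, never from a script. Its argument "motion" is a list of rows, each a list of 2 entries, a list of its own where there are three numbers: the shift along the tool's x, y, z in units of 150 mm (1.0 is 150 mm), then the turn about the tool's z in units of 45 degrees (1.0 is 45 degrees). A call has 1 to 10 rows; each row is the pose to reach, as a shift and turn from the pose commanded when the call began, along the tool's axes at that moment; what a row does not reach only later rows make up. A row lasts 1/8 s, in which the tool goes at most 62.5 mm and 10.7 degrees, less where a joint would pass 70% of its speed; a pose out of reach is approached as far as the arm can. A call with a number of a shift or a turn outside -1 to 1 is refused whole. A call with a gripper value outside its range is refused whole. "grip" is the opening, from -1 (shut) to 1 (fully open), set as the call begins (left out, the last holds). The fingers move at their own pace and stop on an object; "newtons" is the grip in N (left out, the last holds). Time passes only in rows, so rows that repeat a pose let the fingers close. It gives the time, the measured TCP pose, the force, the opening and the grip force at its end, in the units of the state.
- env.observe(): the state, without advancing time (a new reading comes with each control period).
- env.camera(name): name is "scene" or "top" or "wrist"; returns a dict with "image" (400x640x3 uint8, red, green, blue), "K" (3x3 intrinsics, pixels), "extrinsics" (4x4, takes a point from camera to world coordinates). Camera axes: x right, y down, z forward; pixel columns grow to the right and rows downward; lengths in m; the calibration is good to about 2 mm. The wrist camera is an equidistant fisheye: a pixel r from the principal point sees the ray r / f radians off the axis. A picture is of the moment at which its call begins. There is no depth.
- env.job_done(): hands the job in; it is judged then, once.
Trained networks look in the newest picture that a camera, given by its name, has taken for a name from the list of things; names that differ only in an ending like _2 or _b are one class to them, and where a whole thing is asked for, a point or a joint stands for the part that bears it (a point fixed in the world has none). Each returns a list of dicts, best first, with "conf" (0 to 1); they miss things now and then, are a little off and sometimes report something else, mostly with a low value. They report only what shows in the picture. A call takes as long as a camera call.
- env.look_for(camera, label): "position" ([x, y, z] in m, in world coordinates, good to about 4 mm: the middle of the surface that is visible of it).
- env.cut_out(camera, label): "mask" (400x640 bool, what is visible of it).
The state is a dict: "t": time; "q": joint angles; "dq": joint speeds; "effort": joint torques, N m; "tool_pos": TCP position; "tcp_rot": TCP orientation; "force": force on the tool from outside, world axes, zero at the start; "wrist_torque": the same for the moment, N m; "width": finger opening in m; "finger_force": force on a finger pad.
Only numpy, scipy, OpenCV 4.12 (cv2) and the standard library are available. Lean on these libraries where they do the work, as an engineer would, in place of code of your own. Each camera call takes 0.05 s, during which the arm holds its last target. There are 200 camera calls.

TASK

Clear the sharpening bench: with the fingertips, sweep the three worn parts (the small grinding wheel, the hex nut and the flanged collar) along the bench through the open side of the three-walled catch tray until all three lie flat and all the way inside it. Only push them, never lift them off the bench, and leave the round tin, the oil bottle and the hockey puck where they stand.

Things in the scene. Friction and masses are not known exactly. Their poses are not given: they have to be found in the camera images.
- tray: Steel catch tray fixed to the bench on the robot's left: three walls 26 mm high, 4 mm thick, round a floor flush with the bench (no step). Inside 200 mm (its x) by 150 mm (its y). Origin: centre of the inside floor. Inner wall faces at its x = -100, x = +100 and y = +75 mm; the side at y = -75 mm is open and faces the robot's right (world -y), turned up to 20 degrees.
- wheel: Worn small grinding wheel, a grey stone ring lying flat: 40 mm outside diameter, 16 mm hole, 12 mm high. Origin at the centre of its underside, z up. Loose, about 45 g.
- nut: Steel hex nut lying flat: 36 mm across flats, 41.6 mm across corners, 18 mm high. Origin at the centre of its underside, z up. Loose, about 110 g.
- collar: Steel flanged collar standing on its flange: flange 38 mm diameter and 8 mm high, with a hub of 24 mm diameter above it, 22 mm high in all. Origin at the centre of its underside, z up. Loose, about 100 g.
- tin: Bystander: low round metal tin, 51 mm diameter, 22 mm high, standing on the bench between the parts and the tray. Origin at the centre of its underside. Loose, 120 g; to be left alone.
- oil: Bystander: upright white oil bottle, 44 mm diameter, 120 mm high, beyond the work. Origin at the centre of its underside. Loose; to be left alone.
- puck: Bystander: black rubber hockey puck, 76 mm diameter, 25 mm high, lying flat beyond the work. Origin at the centre of its underside. Loose; to be left alone.

How it is judged:
At the end, for the whole second after the job is handed in: The wheel, the nut and the collar lie flat (within 0.2 rad) and still on the floor of the tray, the whole of each within its open side to about 2 mm (centre at least 18 mm inside); tin, oil bottle and puck stand upright within 15 mm of where they were (x of wheel in the frame of tray between -0.1 and 0.1 m and y of wheel in the frame of tray between -0.057 and 0.075 m and height (world z) of each of wheel, nut, collar below 0.006 m and angle between each of wheel, nut, collar, tin, oil, puck's own z axis and vertical below 0.2 rad and linear speed of each of wheel, nut, collar below 0.02 m/s and x of nut in the frame of tray between -0.1 and 0.1 m and y of nut in the frame of tray between -0.057 and 0.075 m and x of collar in the frame of tray between -0.1 and 0.1 m and y of collar in the frame of tray between -0.057 and 0.075 m and distance of each of tin, oil, puck from where it was at the start of the episode below 0.015 m); the robot touches nothing.
It fails at once if a worn part is lifted more than 12 mm off the bench (height (world z) of any of wheel, nut, collar above 0.012 m).
It fails at once if the tin, the oil bottle or the puck is shifted more than 15 mm or tipped (distance of any of tin, oil, puck from where it was at the start of the episode above 0.015 m or angle between any of tin, oil, puck's own z axis and vertical above 0.3 rad).
It also fails if it takes over 72 s, if anything falls off the work surface, if the arm or the gripper's body presses on something with over 40 N, if the wrist force passes 120 N, or if a joint passes its speed limit or range.

## Working session

There is one attempt and no reset: what is moved stays moved. The work goes in short steps, Python scripts to look and compute and a tool call to move; the robot and the scene stay as the last step left them, time stands still between calls to the robot, and variables do not carry over. Pictures are saved under pics/ and viewed, at most 13 in all, crops included, and the job is handed in when it is done.

Besides the shell and the picture viewer there is one more tool, called after "Request:" by a JSON object that holds its "op" and its "data", one argument or row to a line. arm_command: Moves the arm, as the interface text tells. Its arguments: {"type":"object","properties":{"motion":{"type":"array","items":{"type":"array"}},"grip":{"type":"number"},"newtons":{"type":"number"}},"required":["motion"]}

```bash
mkdir -p pics; cat > m.py <<'E'
from bench import env
import cv2, numpy as np
E
python3 - <<'E'
from m import *
for c in ("top","scene"):
    r=env.camera(c); cv2.imwrite(f"pics/{c}0.png",r["image"][:,:,::-1])
    print(c,r["K"].tolist(),np.round(r["extrinsics"],3).tolist())
    for l in "tray wheel nut collar tin oil puck".split():
        print(l,[(np.round(d["position"],3).tolist(),round(d["conf"],2)) for d in env.look_for(c,l)][:3])
o=env.observe(); print(o)
E
```

```text
top [[428.77482538010486, 0.0, 319.05003185706323], [0.0, 428.77482538010486, 204.26264163252273], [0.0, 0.0, 1.0]] [[0.018, -0.994, 0.11, 0.531], [-1.0, -0.017, 0.002, 0.01], [-0.0, -0.11, -0.994, 0.832], [0.0, 0.0, 0.0, 1.0]]
tray [([0.546, 0.25, 0.004], 0.81)]
wheel [([0.455, -0.108, 0.01], 0.58)]
nut [([0.536, -0.113, 0.019], 0.83)]
collar [([0.635, -0.129, 0.007], 0.73)]
tin [([0.557, 0.006, 0.024], 0.74), ([0.639, -0.13, 0.007], 0.48)]
oil [([0.724, -0.181, 0.079], 0.62)]
puck [([0.746, 0.046, 0.022], 0.57)]
scene [[372.50701913591604, 0.0, 317.55730048801223], [0.0, 372.50701913591604, 201.309819838019], [0.0, 0.0, 1.0]] [[-0.474, 0.699, -0.536, 1.08], [0.881, 0.378, -0.286, 0.27], [0.002, -0.608, -0.794, 0.726], [0.0, 0.0, 0.0, 1.0]]
tray [([0.554, 0.24, -0.003], 0.69)]
wheel [([0.465, -0.099, 0.013], 0.62)]
nut [([0.541, -0.106, 0.017], 0.66)]
collar [([0.641, -0.12, 0.011], 0.47)]
tin [([0.568, 0.009, 0.023], 0.6)]
oil [([0.747, -0.178, 0.07], 0.59)]
puck [([0.754, 0.049, 0.029], 0.65), ([0.462, -0.104, 0.011], 0.29)]
{'t': 0.8, 'q': array([ 1.17210511,  0.46859139, -0.04858992,  1.53249761,  0.0240905 ,
        1.14096541, -0.08231284]), 'dq': array([ 0.00067281,  0.00227208,  0.00194619,  0.00123958, -0.00012826,
       -0.000405  ,  0.0002164 ]), 'effort': array([ 1.72913410e-04, -5.07784367e+01, -8.03197548e-02, -2.36447525e+01,
       -6.12185500e-02,  3.12328676e-02,  1.60459729e-05]), 'tool_pos': array([ 0.24401358, -0.6293873 ,  0.19047964]), 'tcp_rot': array([5.49259192e-05, 9.82956905e-01, 1.83836117e-01, 3.46190117e-05]), 'force': array([-0.22367474,  0.27264765, -0.4295993 ]), 'wrist_torque': array([-0.00348359,  0.00323444, -0.0477501 ]), 'finger_force': 0.0, 'width': 0.08679479528453792}
```

View pics/top0.png

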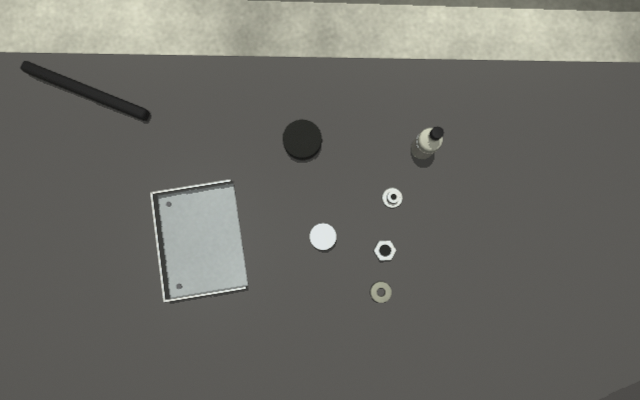

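```bash
cat >> m.py <<'E'
def world(r,uv,z):
    K,E=r["K"],r["extrinsics"]; d=E[:3,:3]@np.linalg.inv(K)@[*uv,1.]; t=(z-E[2,3])/d[2]
    return (E[:3,3]+t*d)[:2]
H=dict(wheel=.012,nut=.018,collar=.012,tin=.022,puck=.025)
def find(c="top",ls=H):
    r=env.camera(c); out={}
    for l in ls:
        L=env.cut_out(c,l)
        if not L: print(l,"none"); continue
        v,u=np.nonzero(L[0]["mask"]); out[l]=world(r,((u.min()+u.max())/2,(v.min()+v.max())/2),H[l]*.7)
        print(l,np.round(out[l],3),round(L[0]["conf"],2),len(u))
    return r,out
def go(x,y,z,a):
    """shift/turn units to reach a world pose; a = world angle of tool x axis (deg)"""
    from scipy.spatial.transform import Rotation as R
    o=env.observe(); q=o["tcp_rot"]; M=R.from_quat([q[1],q[2],q[3],q[0]]).as_matrix()
    s=M.T@(np.array([x,y,z])-o["tool_pos"])/.15
    cur=np.degrees(np.arctan2(M[1,0],M[0,0])); t=-(a-cur+180)%360-180
    t=-(((a-cur)+180)%360-180)
    print("shift",np.round(s,3),"turn",round(t/45,3),"cur ang",round(cur,1))
E
python3 - <<'E'
from m import *
r,o=find(); 
L=env.cut_out("top","tray")[0]
v,u=np.nonzero(L["mask"]); b=cv2.minAreaRect(np.c_[u,v].astype(np.float32)); print(b)
for p in cv2.boxPoints(b): print(p,world(r,p,.0))
go(.4,-.2,.05,90)
E
```

```text
wheel [0.748 0.048] 0.61 1297
nut [ 0.536 -0.115] 0.71 316
collar [ 0.638 -0.13 ] 0.77 310
tin [0.56  0.003] 0.83 539
puck [0.746 0.046] 0.69 1296
((198.41209411621094, 240.372314453125), (112.20571899414062, 86.12012481689453), 82.03038787841797)
[147.98936 190.7815 ] [0.64347073 0.34764794]
[233.27773 178.84113] [0.67007317 0.18150831]
[248.83482 289.96313] [0.45573899 0.14331688]
[163.54646 301.9035 ] [0.43051977 0.30493772]
shift [ 2.004 -2.294  0.936] turn -1.529 cur ang 21.2
```

The picture shows the tray at px (198,240) with its open side to the right. The wheel is at (381,292), the nut at (385,250), the collar at (392,197) and the tin at (323,237). The "wheel" mask was really the puck, so I'll use pixels for the wheel.

```bash
cat >> m.py <<'E'
def wheelfind(r):
    pass
def plan(pts,z,h,step=.0125):
    """rows for TCP path through pts [(x,y)], headings h (deg) at pts"""
    pass
E
python3 - <<'E'
from m import *
r=env.camera("top")
print("wheel",world(r,(381,292),.008),"oilbase",world(r,(424,152),0))
for n,p in dict(bl=(152,193),fl=(231,181),fr=(247,289),br=(165,300)).items(): print(n,p,world(r,p,.026))
for d in env.cut_out("top","wheel"):
    v,u=np.nonzero(d["mask"]);print(d["conf"],u.mean(),v.mean(),len(u))
env.camera("scene")
go(.45,-.165,.06,78)
go(.446,-.150,.005,78)
E
```

```text
wheel [ 0.45704833 -0.10797557] oilbase [ 0.7304429  -0.19375486]
bl (152, 193) [0.63584492 0.32924528]
fl (231, 181) [0.66149401 0.18033318]
fr (247, 289) [0.45978529 0.14262382]
br (165, 300) [0.43715193 0.2932512 ]
0.54 381.6275303643725 291.80971659919027 247
shift [ 2.399 -2.39   0.87 ] turn -1.262 cur ang 21.2
shift [ 2.41  -2.493  1.236] turn -1.262 cur ang 21.2
```

Request:
{"op": "arm_command", "data": {
  "motion": [
    [[0.4,-0.4,0],0],
    [[0.7,-0.7,0],0],
    [[0.9,-0.9,0],0],
    [[1,-1,0],0]
  ],
  "grip": -0.45
}}

```text
t: 1.8
tool_pos: [0.3319, -0.4314, 0.1908]
tcp_rot: [-0.0, 0.982, 0.187, 0.001]
force: [0.6, -0.1, -0.6]
width: 0.0549
finger_force: 0.0
```

Request:
{"op": "arm_command", "data": {
  "motion": [
    [[0.3,-0.3,0.1],0],
    [[0.7,-0.7,0.2],0],
    [[1,-1,0.3],0]
  ]
}}

```text
t: 2.17
tool_pos: [0.4046, -0.2659, 0.1519]
tcp_rot: [0.001, 0.983, 0.184, 0.001]
force: [0.7, 0.7, -0.3]
width: 0.0274
finger_force: 0.0
```

Request:
{"op": "arm_command", "data": {
  "motion": [
    [[0.2,-0.2,0.1],-0.2],
    [[0.4,-0.4,0.3],-0.4],
    [[0.4,-0.4,0.3],-0.6],
    [[0.4,-0.4,0.3],-0.8],
    [[0.4,-0.4,0.3],-1]
  ]
}}

```text
t: 2.8
tool_pos: [0.4382, -0.1898, 0.1068]
tcp_rot: [0.0, 0.836, 0.548, 0.0]
force: [-0.6, 0.4, -0.4]
width: 0.0239
finger_force: 0.0
```

```bash
python3 - <<'E'
from m import *
print(env.observe()["tool_pos"],env.observe()["width"],env.observe()["t"]);go(.446,-.155,.005,78)
E
```

```text
[ 0.43815506 -0.18976467  0.10684702] 0.023931407935262144 2.8
shift [ 0.233 -0.045  0.679] turn -0.255 cur ang 66.5
```

Request:
{"op": "arm_command", "data": {
  "motion": [
    [[0.1,-0.02,0.2],-0.13],
    [[0.2,-0.04,0.4],-0.26],
    [[0.23,-0.05,0.6],-0.26],
    [[0.23,-0.05,0.68],-0.26],
    [[0.23,-0.05,0.68],-0.26]
  ]
}}

```text
t: 3.42
tool_pos: [0.4449, -0.1555, 0.0045]
tcp_rot: [-0.0, 0.778, 0.628, -0.0]
force: [-0.2, -0.8, 0.5]
width: 0.0237
finger_force: 0.0
```

```bash
python3 - <<'E'
from m import *
print(env.observe()["tool_pos"],env.observe()["force"],env.observe()["t"])
r=env.camera("top"); env.cut_out("top","wheel")
cv2.imwrite("pics/t1.png",cv2.resize(r["image"][130:330,130:450,::-1],(800,500)))
w=np.array([.457,-.108])
for s in (0,.05,.09,.245):
  p=w+ (s-.0255)*np.array([.208,.978]); print(p); go(*p,.005,78)
E
```

```text
[ 0.44489094 -0.15551062  0.00453754] [-0.21394954 -0.84052305  0.54851972] 3.425
[ 0.451696 -0.132939]
shift [0.158 0.006 0.004] turn -0.003 cur ang 77.9
[ 0.462096 -0.084039]
shift [0.491 0.005 0.004] turn -0.003 cur ang 77.9
[ 0.470416 -0.044919]
shift [0.757 0.004 0.004] turn -0.003 cur ang 77.9
[0.502656 0.106671]
shift [1.791 0.002 0.003] turn -0.003 cur ang 77.9
```

View pics/t1.png

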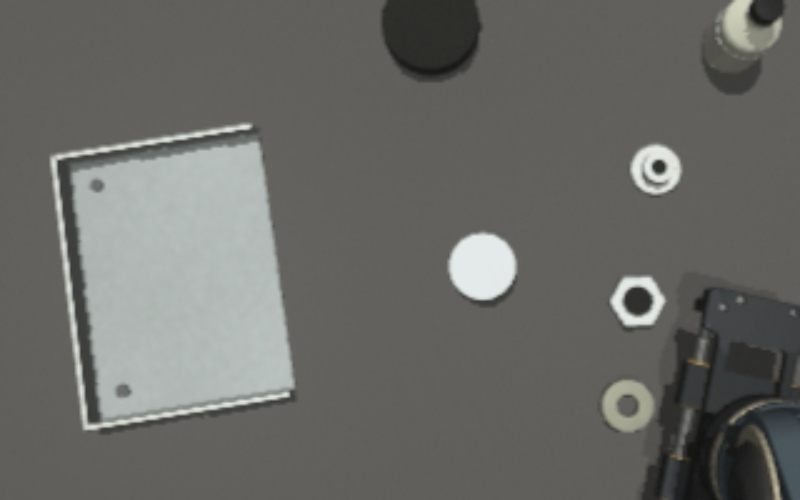

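The wheel is at crop (628,405), with the gripper set just to its right. Starting the push.

Request:
{"op": "arm_command", "data": {
  "motion": [
    [[0.1,0,0],0],
    [[0.17,0,0],0],
    [[0.25,0,0],0],
    [[0.35,0,0],0],
    [[0.45,0,0],0],
    [[0.55,0,0],0],
    [[0.65,0,0],0],
    [[0.75,0,0],0],
    [[0.85,0,0],0],
    [[0.95,0,0],0]
  ]
}}

```text
t: 4.78
tool_pos: [0.4752, -0.015, 0.0047]
tcp_rot: [0.0, 0.778, 0.629, 0.0]
force: [-0.2, -0.1, 1.2]
width: 0.0243
finger_force: 0.0
```

Request:
{"op": "arm_command", "data": {
  "motion": [
    [[0.1,0,0],0],
    [[0.2,0,0],0],
    [[0.3,0,0],0],
    [[0.4,0,0],0],
    [[0.5,0,0],0],
    [[0.6,0,0],0],
    [[0.7,0,0],0],
    [[0.76,0,0],0],
    [[0.8,0,0],0]
  ]
}}

```text
t: 5.9
tool_pos: [0.5002, 0.1019, 0.0047]
tcp_rot: [0.0, 0.778, 0.629, -0.0]
force: [0.3, 0.6, -0.2]
width: 0.0238
finger_force: 0.0
```

```bash
cat >> m.py <<'E'
def arc(c0,h0,L,turns,d=.0255,z=.005):
    """part centre from c0, heading h0; each step advance L m after turning turns[i] deg"""
    c=np.array(c0);h=h0
    for t in turns:
        h+=t; e=np.array([np.cos(np.radians(h)),np.sin(np.radians(h))]); c=c+L*e
        print("c",np.round(c,3),end=" "); go(*(c-d*e),z,h)
E
python3 - <<'E'
from m import *
o=env.observe();print(o["tool_pos"],o["force"],o["t"])
r=env.camera("top"); 
for d in env.cut_out("top","wheel"):
    v,u=np.nonzero(d["mask"]);print(d["conf"],world(r,(u.mean(),v.mean()),.01),len(u))
e=np.array([np.cos(np.radians(78)),np.sin(np.radians(78))])
c=o["tool_pos"][:2]+.0255*e; print(c)
arc(c,78,.013,[3]*7+[0]*2)
cv2.imwrite("pics/t2.png",cv2.resize(r["image"][130:330,130:450,::-1],(800,500)))
E
```

```text
[0.50018206 0.10186433 0.0047091 ] [ 0.33457419  0.55712629 -0.17220364] 5.9
0.65 [ 0.45732444 -0.10729837] 305
[0.50548381 0.1268071 ]
c [0.508 0.14 ] shift [ 0.086  0.004 -0.002] turn -0.068 cur ang 77.9
c [0.509 0.153] shift [ 0.173  0.004 -0.002] turn -0.135 cur ang 77.9
c [0.51  0.166] shift [ 0.26  -0.001 -0.002] turn -0.202 cur ang 77.9
c [0.51  0.179] shift [ 0.346 -0.01  -0.002] turn -0.268 cur ang 77.9
c [0.509 0.192] shift [ 0.432 -0.024 -0.002] turn -0.335 cur ang 77.9
c [0.508 0.204] shift [ 0.517 -0.043 -0.002] turn -0.402 cur ang 77.9
c [0.505 0.217] shift [ 0.601 -0.065 -0.002] turn -0.468 cur ang 77.9
c [0.503 0.23 ] shift [ 0.682 -0.097 -0.002] turn -0.468 cur ang 77.9
c [0.501 0.243] shift [ 0.763 -0.128 -0.002] turn -0.468 cur ang 77.9
```

View pics/t2.png

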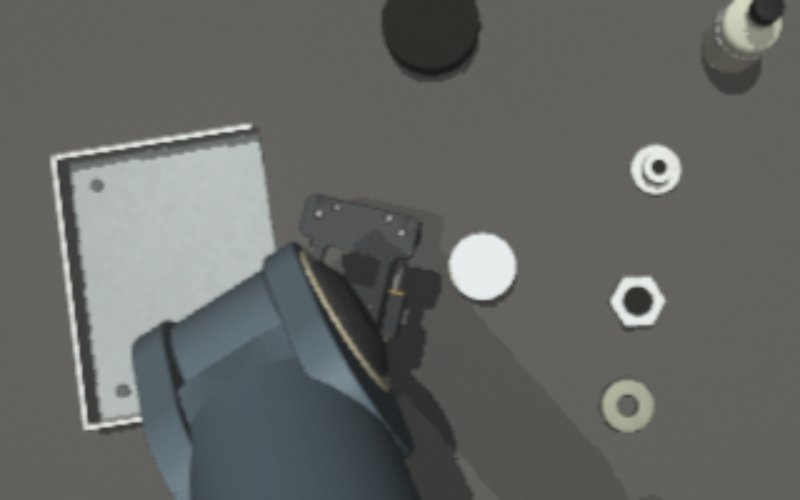

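The wheel at (628,405) hasn't moved. The hand went over it with almost no force, so the fingertips must draw back when the gripper is open. I'll feel for the bench to find their true height.

Request:
{"op": "arm_command", "data": {
  "motion": [
    [[0,0,0.02],0],
    [[0,0,0.02],0]
  ]
}}

```text
t: 6.25
tool_pos: [0.4998, 0.1006, 0.0014]
tcp_rot: [-0.0, 0.778, 0.628, -0.0]
force: [0.7, -0.2, 0.1]
width: 0.024
finger_force: 0.0
```

Request:
{"op": "arm_command", "data": {
  "motion": [
    [[0,0,0.02],0],
    [[0,0,0.02],0]
  ]
}}

```text
t: 6.5
tool_pos: [0.4999, 0.1011, -0.0015]
tcp_rot: [-0.0, 0.778, 0.628, -0.0]
force: [-1.0, 0.4, -0.2]
width: 0.024
finger_force: 0.0
```

Request:
{"op": "arm_command", "data": {
  "motion": [
    [[0,0,0.01],0],
    [[0,0,0.01],0]
  ]
}}

```text
t: 6.75
tool_pos: [0.5001, 0.1013, -0.0028]
tcp_rot: [0.0, 0.778, 0.629, -0.0]
force: [-0.1, -0.7, 0.0]
width: 0.0236
finger_force: 0.0
```

Below zero with no contact, which confirms it. Carrying on down.

Request:
{"op": "arm_command", "data": {
  "motion": [
    [[0,0,0.015],0],
    [[0,0,0.015],0]
  ]
}}

```text
t: 7.0
tool_pos: [0.5, 0.1013, -0.0052]
tcp_rot: [-0.0, 0.778, 0.629, -0.0]
force: [-0.2, 0.1, 0.1]
width: 0.0239
finger_force: 0.0
```

Request:
{"op": "arm_command", "data": {
  "motion": [
    [[0,0,0.01],0],
    [[0,0,0.01],0]
  ]
}}

```text
t: 7.25
tool_pos: [0.5, 0.1014, -0.0066]
tcp_rot: [-0.0, 0.778, 0.629, -0.0]
force: [0.3, -0.1, 0.0]
width: 0.0241
finger_force: 0.0
```

Request:
{"op": "arm_command", "data": {
  "motion": [
    [[0,0,0.01],0],
    [[0,0,0.01],0]
  ]
}}

```text
t: 7.5
tool_pos: [0.5, 0.1013, -0.0081]
tcp_rot: [-0.0, 0.778, 0.629, -0.0]
force: [0.3, 0.4, -0.4]
width: 0.024
finger_force: 0.0
```

Request:
{"op": "arm_command", "data": {
  "motion": [
    [[0,0,0.01],0],
    [[0,0,0.01],0]
  ]
}}

```text
t: 7.75
tool_pos: [0.5, 0.1013, -0.0096]
tcp_rot: [0.0, 0.778, 0.629, -0.0]
force: [-0.6, -1.2, 0.0]
width: 0.0241
finger_force: 0.0
```

Request:
{"op": "arm_command", "data": {
  "motion": [
    [[0,0,0.01],0],
    [[0,0,0.01],0]
  ]
}}

```text
t: 8.0
tool_pos: [0.5, 0.1013, -0.0111]
tcp_rot: [-0.0, 0.778, 0.629, -0.0]
force: [0.1, -0.4, 0.4]
width: 0.0241
finger_force: 0.0
```

Request:
{"op": "arm_command", "data": {
  "motion": [
    [[0,0,0.01],0],
    [[0,0,0.01],0]
  ]
}}

```text
t: 8.25
tool_pos: [0.5, 0.1014, -0.0126]
tcp_rot: [-0.0, 0.778, 0.629, -0.0]
force: [0.0, 0.5, 0.1]
width: 0.0239
finger_force: 0.0
```

```bash
python3 - <<'E'
from m import *
a=env.camera("scene")["image"]; b=env.camera("wrist")["image"]
E=env.camera("scene");P=np.linalg.inv(E["extrinsics"])@[.5,.1,0.,1];p=E["K"]@P[:3];p/=p[2];print(p)
u,v=int(p[0]),int(p[1])
c=a[max(0,v-80):v+60,max(0,u-80):u+80]; c=cv2.resize(c,(480,int(480*c.shape[0]/c.shape[1])),interpolation=cv2.INTER_CUBIC)
b=cv2.resize(b,(480,300))
h=max(c.shape[0],300); im=np.zeros((c.shape[0]+300 if False else h,800,3),np.uint8)
c=cv2.resize(c,(400,350)); b=cv2.resize(b,(400,250)); im=np.zeros((350,800,3),np.uint8); im[:,:400]=c; im[:250,400:]=b
cv2.imwrite("pics/s3.png",im[:,:,::-1])
E
```

```text
[366.75338369 190.22545777   1.        ]
```

View pics/s3.png

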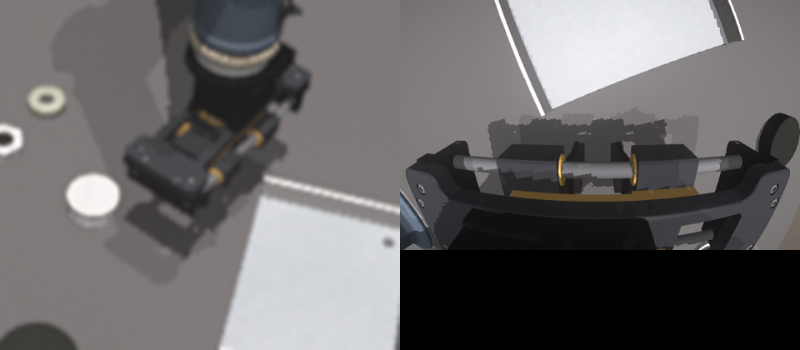

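The left half shows the hand above the bench beside the tray, and the right half shows the fingers still clear of it. The jaw runs on rails, so the reported TCP is offset from the real tips. I'll keep feeling down.

Request:
{"op": "arm_command", "data": {
  "motion": [
    [[0,0,0.015],0],
    [[0,0,0.015],0]
  ]
}}

```text
t: 8.65
tool_pos: [0.5, 0.1013, -0.015]
tcp_rot: [-0.0, 0.778, 0.629, -0.0]
force: [1.2, 0.2, 0.4]
width: 0.0242
finger_force: 0.0
```

Request:
{"op": "arm_command", "data": {
  "motion": [
    [[0,0,0.015],0],
    [[0,0,0.015],0]
  ]
}}

```text
t: 8.9
tool_pos: [0.4999, 0.1013, -0.0172]
tcp_rot: [-0.0, 0.778, 0.629, -0.0]
force: [0.4, 0.0, -0.3]
width: 0.0239
finger_force: 0.0
```

Request:
{"op": "arm_command", "data": {
  "motion": [
    [[0,0,0.015],0],
    [[0,0,0.015],0]
  ]
}}

```text
t: 9.15
tool_pos: [0.4999, 0.1013, -0.0194]
tcp_rot: [-0.0, 0.778, 0.629, -0.0]
force: [0.4, 0.8, 0.4]
width: 0.0241
finger_force: 0.0
```

Request:
{"op": "arm_command", "data": {
  "motion": [
    [[0,0,0.015],0],
    [[0,0,0.015],0]
  ]
}}

```text
t: 9.4
tool_pos: [0.5, 0.1013, -0.0217]
tcp_rot: [-0.0, 0.778, 0.629, -0.0]
force: [-0.0, 0.4, 0.2]
width: 0.0238
finger_force: 0.0
```

Request:
{"op": "arm_command", "data": {
  "motion": [
    [[0,0,0.015],0],
    [[0,0,0.015],0]
  ]
}}

```text
t: 9.65
tool_pos: [0.5, 0.1013, -0.0239]
tcp_rot: [-0.0, 0.778, 0.629, -0.0]
force: [-0.2, -0.4, -0.2]
width: 0.024
finger_force: 0.0
```

```bash
python3 - <<'E'
from m import *
print(env.grip_depth); o=env.observe(); print(o["force"],o["tool_pos"])
r=env.camera("wrist"); print(np.round(r["extrinsics"],3).tolist(),r["K"].tolist())
cv2.imwrite("pics/w4.png",cv2.resize(r["image"][150:400,100:540,::-1],(800,455)))
E
```

```text
0.0187
[-0.24467828 -0.38564689 -0.17012675] [ 0.49996454  0.10132343 -0.02393183]
[[0.978, -0.202, -0.056, 0.515], [-0.21, -0.942, -0.262, 0.173], [0.0, 0.268, -0.964, 0.17], [0.0, 0.0, 0.0, 1.0]] [[309.70691628693146, 0.0, 315.7731800897102], [0.0, 309.70691628693146, 196.46238159085527], [0.0, 0.0, 1.0]]
```

View pics/w4.png

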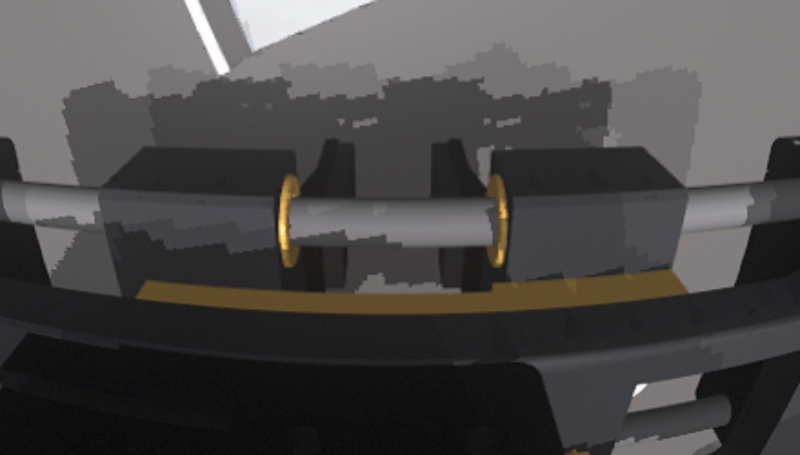

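The finger ends still sit clear of their shadow (at about (340,145) and (450,145)), so there is more to go.

Request:
{"op": "arm_command", "data": {
  "motion": [
    [[0,0,0.02],0],
    [[0,0,0.02],0]
  ]
}}

```text
t: 9.95
tool_pos: [0.4999, 0.1013, -0.027]
tcp_rot: [-0.0, 0.778, 0.629, -0.0]
force: [0.5, -0.3, -0.6]
width: 0.0242
finger_force: 0.0
```

Request:
{"op": "arm_command", "data": {
  "motion": [
    [[0,0,0.02],0],
    [[0,0,0.02],0]
  ]
}}

```text
t: 10.2
tool_pos: [0.4999, 0.1013, -0.03]
tcp_rot: [-0.0, 0.778, 0.629, -0.0]
force: [-0.5, 0.5, -0.0]
width: 0.0241
finger_force: 0.0
```

Request:
{"op": "arm_command", "data": {
  "motion": [
    [[0,0,0.02],0],
    [[0,0,0.02],0]
  ]
}}

```text
t: 10.45
tool_pos: [0.5004, 0.1014, -0.0317]
tcp_rot: [0.0, 0.778, 0.629, -0.0]
force: [-2.5, -1.1, 10.6]
width: 0.0241
finger_force: 5.5
```

Request:
{"op": "arm_command", "data": {
  "motion": [
    [[0,0,0.02],0],
    [[0,0,0.02],0]
  ]
}}

```text
t: 10.7
tool_pos: [0.5004, 0.1014, -0.0319]
tcp_rot: [0.001, 0.778, 0.629, -0.001]
force: [-9.8, -3.0, 39.9]
width: 0.024
finger_force: 19.6
```

Contact at a reported z of about -0.0315, so the real tips are 31.5 mm higher than reported and I should push at about -0.028. Raising and going back to the wheel, at about 40 mm real height.

Request:
{"op": "arm_command", "data": {
  "motion": [
    [[0,0,-0.2],0],
    [[-0.1,0,-0.4],0],
    [[-0.4,0,-0.4],0],
    [[-0.7,0,-0.4],0],
    [[-1,0,-0.4],0],
    [[-1,0,-0.4],0]
  ]
}}

```text
t: 11.45
tool_pos: [0.4674, -0.0493, 0.0239]
tcp_rot: [0.0, 0.78, 0.626, -0.001]
force: [0.8, 0.6, 1.0]
width: 0.0241
finger_force: 0.0
```

Request:
{"op": "arm_command", "data": {
  "motion": [
    [[-0.3,0,0],0],
    [[-0.6,0,0],0],
    [[-0.77,0,0],0],
    [[-0.77,0,0.1],0]
  ]
}}

```text
t: 11.95
tool_pos: [0.4455, -0.1596, 0.0095]
tcp_rot: [0.001, 0.779, 0.627, 0.001]
force: [0.9, -0.3, 1.1]
width: 0.0236
finger_force: 0.0
```

```bash
python3 - <<'E'
from m import *
print(env.observe()["tool_pos"])
go(.444,-.158,-.028,78)
# bias check: wrist fisheye, project known bench points
r=env.camera("wrist");K,E=r["K"],r["extrinsics"]
for l in ("wheel","nut"):
  for d in env.cut_out("wrist",l)[:2]:
    v,u=np.nonzero(d["mask"]); x=(u.mean()-K[0,2])/K[0,0]; y=(v.mean()-K[1,2])/K[1,1]; t=np.hypot(x,y)
    ray=E[:3,:3]@np.array([np.sin(t)*x/t,np.sin(t)*y/t,np.cos(t)])
    for zb in (0,.0315):
      print(l,d["conf"],len(u),zb,E[:3,3]+ray*(.012-E[2,3]-zb)/ray[2])
E
```

```text
[ 0.44546301 -0.15959579  0.00949316]
shift [ 0.008 -0.013  0.25 ] turn -0.007 cur ang 77.7
wheel 0.73 2741 0 [ 0.45691822 -0.10555391  0.012     ]
wheel 0.73 2741 0.0315 [ 0.45643339 -0.10849537 -0.0195    ]
```

Request:
{"op": "arm_command", "data": {
  "motion": [
    [[0,-0.01,0.12],0],
    [[0,-0.01,0.22],0],
    [[0,-0.01,0.25],0],
    [[0,-0.01,0.25],0]
  ]
}}

```text
t: 12.6
tool_pos: [0.443, -0.1573, -0.0285]
tcp_rot: [-0.0, 0.777, 0.629, -0.0]
force: [0.0, -0.3, -0.9]
width: 0.0242
finger_force: 0.0
```

Request:
{"op": "arm_command", "data": {
  "motion": [
    [[0.1,0,0],0],
    [[0.15,0,0],0],
    [[0.2,0,0],0],
    [[0.26,0,0],0],
    [[0.34,0,0],0],
    [[0.42,0,0],0],
    [[0.5,0,0],0],
    [[0.58,0,0],0],
    [[0.64,0,0],0],
    [[0.66,0,0],0]
  ]
}}

```text
t: 13.85
tool_pos: [0.4639, -0.0603, -0.0283]
tcp_rot: [-0.0, 0.777, 0.629, 0.0]
force: [-0.8, 0.1, 0.7]
width: 0.0241
finger_force: 0.4
```

```bash
python3 - <<'E'
from m import *
o=env.observe();print(o["tool_pos"],o["force"],o["t"])
r=env.camera("top"); 
for d in env.cut_out("top","wheel"):
    v,u=np.nonzero(d["mask"]);print(d["conf"],world(r,(u.mean(),v.mean()),.01),len(u))
cv2.imwrite("pics/t5.png",cv2.resize(r["image"][130:330,130:450,::-1],(800,500)))
E
```

```text
[ 0.4638569  -0.06026885 -0.02827524] [-0.79185862  0.07068621  0.73336135] 13.85
```

View pics/t5.png

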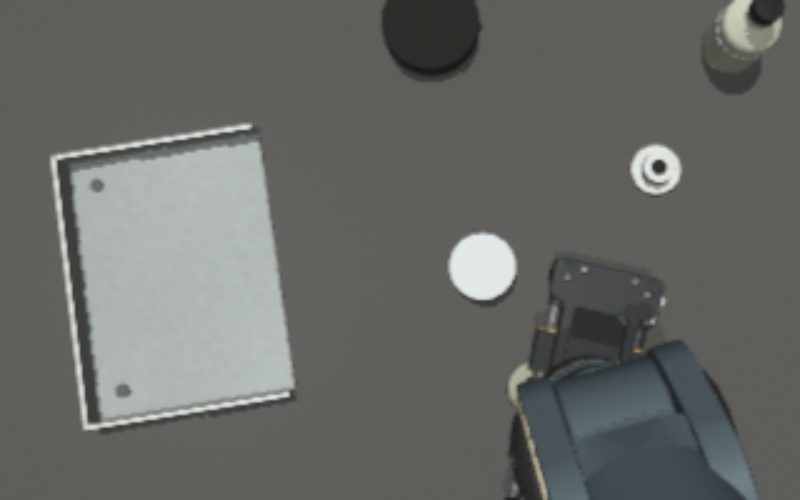

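The wheel's edge shows at (520,385) just ahead of the hand, so it is riding along. Continuing into the tray.

Request:
{"op": "arm_command", "data": {
  "motion": [
    [[0.08,0,0],0],
    [[0.16,0,0],0],
    [[0.25,0,0],0],
    [[0.34,0,0],0],
    [[0.43,0,0],0],
    [[0.52,0,0],0],
    [[0.61,0,0],0],
    [[0.7,0,0],0],
    [[0.79,0,0],0],
    [[0.88,0,0],0]
  ]
}}

```text
t: 15.2
tool_pos: [0.4916, 0.0688, -0.0283]
tcp_rot: [0.0, 0.778, 0.629, 0.0]
force: [0.3, 0.3, 0.2]
width: 0.0239
finger_force: 0.2
```

Request:
{"op": "arm_command", "data": {
  "motion": [
    [[0.08,0,0],0],
    [[0.15,0,0],0],
    [[0.2,0,0],0]
  ]
}}

```text
t: 15.58
tool_pos: [0.4978, 0.098, -0.0283]
tcp_rot: [0.0, 0.778, 0.629, 0.0]
force: [-0.5, 0.2, 0.5]
width: 0.0241
finger_force: 0.2
```

Request:
{"op": "arm_command", "data": {
  "motion": [
    [[0.09,0,0],-0.07],
    [[0.17,0,0],-0.14],
    [[0.26,0,0],-0.2],
    [[0.35,-0.01,0],-0.27],
    [[0.43,-0.02,0],-0.34],
    [[0.52,-0.04,0],-0.4],
    [[0.6,-0.07,0],-0.47],
    [[0.68,-0.1,0],-0.47],
    [[0.72,-0.11,0],-0.47]
  ]
}}

```text
t: 16.7
tool_pos: [0.5038, 0.2075, -0.0282]
tcp_rot: [-0.0, 0.649, 0.761, 0.0]
force: [0.5, -0.5, -0.4]
width: 0.0235
finger_force: 0.2
```

Request:
{"op": "arm_command", "data": {
  "motion": [
    [[-0.1,0,0],0],
    [[-0.1,0,-0.2],0],
    [[-0.3,0,-0.4],0],
    [[-0.6,0,-0.4],0],
    [[-0.9,0,-0.4],0]
  ]
}}

```text
t: 17.32
tool_pos: [0.5257, 0.0698, 0.0322]
tcp_rot: [0.001, 0.65, 0.76, -0.0]
force: [0.7, -0.3, -0.8]
width: 0.0238
finger_force: 0.0
```

```bash
cat >> m.py <<'E'
def where(r,ls,c="top"):
    for l in ls:
        for d in env.cut_out(c,l)[:2]:
            v,u=np.nonzero(d["mask"]);p=world(r,((u.min()+u.max())/2,(v.min()+v.max())/2),H[l]*.7)
            a=np.radians(9.5);D=p-[.548,.236]
            print(l,round(d["conf"],2),len(u),np.round(p,3),"tray",np.round([D@[np.cos(a),np.sin(a)],D@[-np.sin(a),np.cos(a)]],3))
E
python3 - <<'E'
from m import *
o=env.observe();print(o["tool_pos"],o["force"],o["t"])
r=env.camera("top"); where(r,["wheel","nut","collar","tin"])
cv2.imwrite("pics/t6.png",cv2.resize(r["image"][130:330,130:450,::-1],(800,500)))
E
```

```text
[0.52574427 0.06979515 0.03221212] [ 0.67885577 -0.30074477 -0.83971238] 17.325
wheel 0.61 283 [0.5   0.234] tray [-0.048  0.006]
nut 0.89 338 [ 0.535 -0.114] tray [-0.07  -0.343]
nut 0.49 1307 [0.748 0.047] tray [ 0.166 -0.22 ]
collar 0.51 319 [ 0.637 -0.129] tray [ 0.028 -0.375]
tin 0.67 586 [0.56  0.004] tray [-0.027 -0.23 ]
```

The wheel is in at tray (-48, +6) mm and the tin hasn't moved. Next is the nut.

```bash
python3 - <<'E'
from m import *
go(.5615,-.156,.03,122); go(.5615,-.156,-.028,122)
E
```

```text
shift [-1.54   0.002  0.012] turn -0.512 cur ang 98.9
shift [-1.54   0.002  0.398] turn -0.512 cur ang 98.9
```

View pics/t6.png

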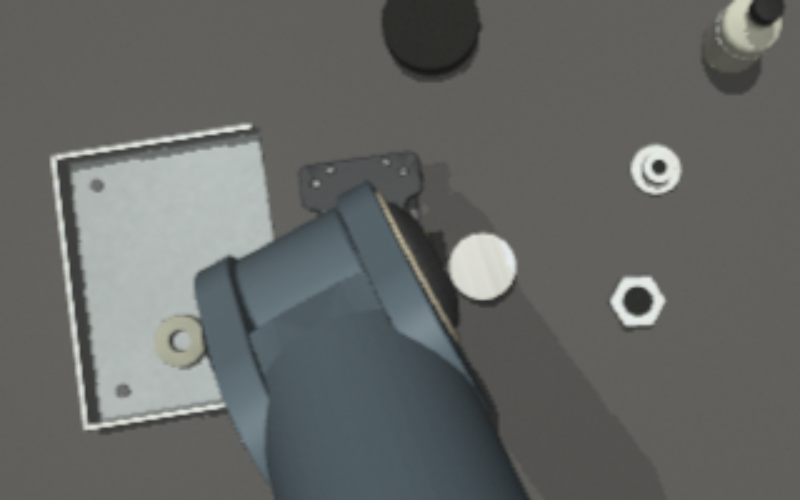

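The wheel lies in the tray at (181,341), and the nut is at (637,301). Moving in behind the nut.

Request:
{"op": "arm_command", "data": {
  "motion": [
    [[-0.3,0,0],0],
    [[-0.6,0,0],0],
    [[-0.9,0,0],0],
    [[-1,0,0],0]
  ]
}}

```text
t: 18.08
tool_pos: [0.5491, -0.0774, 0.0315]
tcp_rot: [0.0, 0.65, 0.76, -0.0]
force: [0.0, -0.3, -0.6]
width: 0.0241
finger_force: 0.0
```

Request:
{"op": "arm_command", "data": {
  "motion": [
    [[-0.3,0,0],-0.2],
    [[-0.54,0,0],-0.4],
    [[-0.54,0,0.2],-0.51],
    [[-0.54,0,0.36],-0.51],
    [[-0.54,0,0.39],-0.51],
    [[-0.54,0,0.39],-0.51]
  ]
}}

```text
t: 18.82
tool_pos: [0.5622, -0.1537, -0.0264]
tcp_rot: [0.0, 0.484, 0.875, 0.0]
force: [0.3, 0.9, -0.6]
width: 0.0235
finger_force: 0.0
```

```bash
python3 - <<'E'
from m import *
o=env.observe();print(o["tool_pos"],o["force"],o["t"])
r=env.camera("top"); where(r,["nut","collar"])
print("s");go(.535+.0265*.53,-.114-.0265*.848,-.028,122)
arc((.535,-.114),122,.013,[0]*4+[-6]*8+[0]*3,.0265,-.028)
E
```

```text
[ 0.56221087 -0.15367911 -0.02643488] [ 0.33629487  0.85866484 -0.60066249] 18.825
nut 0.55 332 [ 0.536 -0.114] tray [-0.069 -0.343]
nut 0.34 744 [ 0.746 -0.198] tray [ 0.124 -0.46 ]
s
shift [ 0.151 -0.013  0.016] turn 0.001 cur ang 122.0
c [ 0.528 -0.103] shift [ 0.238 -0.013  0.016] turn 0.001 cur ang 122.0
c [ 0.521 -0.092] shift [ 0.325 -0.013  0.015] turn 0.001 cur ang 122.0
c [ 0.514 -0.081] shift [ 0.411 -0.013  0.015] turn 0.001 cur ang 122.0
c [ 0.507 -0.07 ] shift [ 0.498 -0.013  0.015] turn 0.001 cur ang 122.0
c [ 0.502 -0.058] shift [ 0.585 -0.022  0.015] turn 0.134 cur ang 122.0
c [ 0.497 -0.046] shift [ 0.673 -0.022  0.015] turn 0.267 cur ang 122.0
c [ 0.494 -0.033] shift [ 0.76  -0.013  0.015] turn 0.401 cur ang 122.0
c [ 0.492 -0.021] shift [0.846 0.005 0.015] turn 0.534 cur ang 122.0
c [ 0.492 -0.008] shift [0.929 0.031 0.015] turn 0.667 cur ang 122.0
c [0.493 0.005] shift [1.009 0.067 0.015] turn 0.801 cur ang 122.0
c [0.495 0.018] shift [1.085 0.111 0.015] turn 0.934 cur ang 122.0
c [0.499 0.031] shift [1.156 0.162 0.015] turn 1.067 cur ang 122.0
c [0.502 0.043] shift [1.214 0.226 0.015] turn 1.067 cur ang 122.0
c [0.506 0.056] shift [1.272 0.291 0.015] turn 1.067 cur ang 122.0
c [0.509 0.068] shift [1.33  0.355 0.015] turn 1.067 cur ang 122.0
```

Request:
{"op": "arm_command", "data": {
  "motion": [
    [[0.09,-0.01,0.01],0],
    [[0.15,-0.01,0.01],0],
    [[0.21,-0.01,0.01],0],
    [[0.28,-0.01,0.01],0],
    [[0.35,-0.01,0.01],0],
    [[0.42,-0.01,0.01],0],
    [[0.5,-0.01,0.01],0],
    [[0.59,-0.02,0.01],0.13],
    [[0.67,-0.02,0.01],0.27]
  ]
}}

```text
t: 20.1
tool_pos: [0.5051, -0.0708, -0.0283]
tcp_rot: [-0.0, 0.576, 0.817, -0.0]
force: [1.2, 0.1, 1.2]
width: 0.0242
finger_force: 0.5
```

```bash
python3 - <<'E'
from m import *
o=env.observe();print(o["tool_pos"],o["force"],o["t"])
r=env.camera("top"); where(r,["nut"])
arc((.497,-.046),110,.013,[-6]*6+[-1]*3,.0265,-.028)
E
```

```text
[ 0.50513059 -0.07082344 -0.0282881 ] [1.2277859  0.0649409  1.15764663] 20.1
c [ 0.494 -0.033] shift [ 0.076 -0.004 -0.002] turn 0.133 cur ang 110.0
c [ 0.492 -0.021] shift [ 0.164 -0.004 -0.002] turn 0.266 cur ang 110.0
c [ 0.492 -0.008] shift [ 0.251  0.005 -0.002] turn 0.4 cur ang 110.0
c [0.492 0.005] shift [ 0.337  0.023 -0.002] turn 0.533 cur ang 110.0
c [0.495 0.018] shift [ 0.42   0.05  -0.002] turn 0.666 cur ang 110.0
c [0.498 0.031] shift [ 0.5    0.085 -0.002] turn 0.8 cur ang 110.0
c [0.502 0.043] shift [ 0.571  0.135 -0.002] turn 0.822 cur ang 110.0
c [0.506 0.056] shift [ 0.642  0.186 -0.002] turn 0.844 cur ang 110.0
c [0.51  0.068] shift [ 0.711  0.238 -0.002] turn 0.866 cur ang 110.0
```

Request:
{"op": "arm_command", "data": {
  "motion": [
    [[0.08,0,0],0.13],
    [[0.16,0,0],0.27],
    [[0.25,0,0],0.4],
    [[0.34,0.02,0],0.53],
    [[0.42,0.05,0],0.67],
    [[0.5,0.09,0],0.8],
    [[0.57,0.14,0],0.82],
    [[0.64,0.19,0],0.84],
    [[0.71,0.24,0],0.87]
  ]
}}

```text
t: 21.32
tool_pos: [0.5039, 0.0416, -0.0284]
tcp_rot: [-0.0, 0.816, 0.579, -0.0]
force: [0.1, -1.3, 0.0]
width: 0.0242
finger_force: 0.4
```

```bash
python3 - <<'E'
from m import *
o=env.observe();print(o["tool_pos"],o["force"],o["t"])
r=env.camera("top"); where(r,["nut","tin"])
cv2.imwrite("pics/t7.png",cv2.resize(r["image"][130:330,130:450,::-1],(800,500)))
h=np.radians(71);c=o["tool_pos"][:2]+.0265*np.array([np.cos(h),np.sin(h)]);print(c)
arc(c,71,.013,[0]*5+[4]*7+[0]*3,.0265,-.028)
E
```

```text
[ 0.50385823  0.04161283 -0.02837839] [ 0.06669874 -1.33489849  0.01376846] 21.325
tin 0.38 62 [ 0.553 -0.001] tray [-0.034 -0.235]
[0.51248579 0.06666907]
c [0.517 0.079] shift [ 0.084 -0.    -0.002] turn -0.003 cur ang 70.8
c [0.521 0.091] shift [ 0.171 -0.    -0.002] turn -0.003 cur ang 70.8
c [0.525 0.104] shift [ 0.257 -0.001 -0.002] turn -0.003 cur ang 70.8
c [0.529 0.116] shift [ 0.344 -0.001 -0.002] turn -0.003 cur ang 70.8
c [0.534 0.128] shift [ 0.431 -0.001 -0.002] turn -0.003 cur ang 70.8
c [0.537 0.141] shift [ 0.517  0.005 -0.002] turn -0.092 cur ang 70.8
c [0.539 0.153] shift [ 0.605  0.005 -0.001] turn -0.181 cur ang 70.8
c [0.541 0.166] shift [ 0.691 -0.001 -0.001] turn -0.27 cur ang 70.8
c [0.542 0.179] shift [ 0.778 -0.013 -0.001] turn -0.359 cur ang 70.8
c [0.542 0.192] shift [ 0.863 -0.032 -0.001] turn -0.448 cur ang 70.8
c [0.54  0.205] shift [ 0.947 -0.056 -0.001] turn -0.537 cur ang 70.8
c [0.538 0.218] shift [ 1.028e+00 -8.500e-02 -1.000e-03] turn -0.626 cur ang 70.8
c [0.536 0.231] shift [ 1.105e+00 -1.260e-01 -1.000e-03] turn -0.626 cur ang 70.8
c [0.534 0.244] shift [ 1.181e+00 -1.670e-01 -1.000e-03] turn -0.626 cur ang 70.8
c [0.532 0.257] shift [ 1.258e+00 -2.080e-01 -1.000e-03] turn -0.626 cur ang 70.8
```

View pics/t7.png

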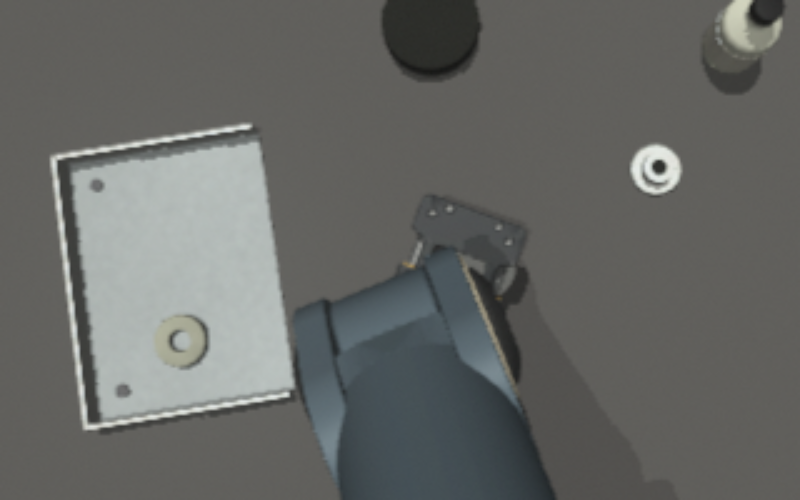

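The wheel is at (181,341), and the nut is hidden ahead of the hand. Continuing.

Request:
{"op": "arm_command", "data": {
  "motion": [
    [[0.09,0,0],0],
    [[0.18,0,0],0],
    [[0.27,0,0],0],
    [[0.36,0,0],0],
    [[0.45,0,0],0],
    [[0.54,0,0],0],
    [[0.62,0,0],0]
  ]
}}

```text
t: 22.35
tool_pos: [0.5347, 0.1297, -0.0283]
tcp_rot: [0.0, 0.816, 0.579, 0.0]
force: [-1.2, -1.3, -1.0]
width: 0.0235
finger_force: 0.3
```

Request:
{"op": "arm_command", "data": {
  "motion": [
    [[0.09,0,0],-0.09],
    [[0.17,0,0],-0.18],
    [[0.26,0,0],-0.27],
    [[0.35,-0.01,0],-0.36],
    [[0.43,-0.03,0],-0.45],
    [[0.52,-0.06,0],-0.54],
    [[0.57,-0.07,0],-0.6],
    [[0.59,-0.08,0],-0.63]
  ]
}}

```text
t: 23.35
tool_pos: [0.5525, 0.2168, -0.0282]
tcp_rot: [0.0, 0.649, 0.761, 0.0]
force: [0.2, -0.4, 1.5]
width: 0.0239
finger_force: 0.5
```

Request:
{"op": "arm_command", "data": {
  "motion": [
    [[-0.1,0,0],0],
    [[-0.1,0,-0.2],0],
    [[-0.3,0,-0.4],0],
    [[-0.6,0,-0.4],0],
    [[-0.9,0,-0.4],0]
  ]
}}

```text
t: 23.98
tool_pos: [0.5739, 0.0798, 0.0323]
tcp_rot: [0.001, 0.65, 0.76, -0.0]
force: [1.0, -0.2, -0.6]
width: 0.0237
finger_force: 0.0
```

```bash
python3 - <<'E'
from m import *
o=env.observe();print(o["tool_pos"],o["force"],o["t"])
r=env.camera("scene"); 
where(r,["nut","wheel","tin"],"scene")
r=env.camera("top"); where(r,["nut","wheel","tin","collar"])
go(.64,-.2,.07,90);go(.64,-.2,.07,0)
E
```

```text
[0.57388745 0.07983413 0.03230847] [ 1.00424512 -0.15759313 -0.5943242 ] 23.975
nut 0.71 262 [0.551 0.242] tray [0.004 0.005]
wheel 0.7 206 [0.503 0.236] tray [-0.044  0.008]
tin 0.53 124 [0.57  0.002] tray [-0.017 -0.234]
nut 0.71 334 [0.546 0.238] tray [-0.002  0.003]
tin 0.68 522 [0.561 0.003] tray [-0.026 -0.232]
collar 0.74 297 [ 0.638 -0.13 ] tray [ 0.028 -0.376]
shift [-1.941  0.138 -0.256] turn 0.203 cur ang 99.2
shift [-1.941  0.138 -0.256] turn 2.203 cur ang 99.2
```

The nut is in at about (0, +4) mm. Next the collar: the gripper is turned so its narrow side faces the oil bottle, and the first part of the push uses one finger's back.

Request:
{"op": "arm_command", "data": {
  "motion": [
    [[-0.2,0,-0.1],-0.2],
    [[-0.4,0,-0.2],-0.4],
    [[-0.4,0,-0.2],-0.6],
    [[-0.4,0,-0.2],-0.8],
    [[-0.4,0,-0.2],-0.9]
  ]
}}

```text
t: 25.05
tool_pos: [0.5829, 0.0245, 0.0618]
tcp_rot: [-0.0, 0.344, 0.939, 0.0]
force: [0.4, -0.3, -0.2]
width: 0.0237
finger_force: 0.0
```

Request:
{"op": "arm_command", "data": {
  "motion": [
    [[0,0,0],-0.2],
    [[0,0,0],-0.4],
    [[0,0,0],-0.6],
    [[0,0,0],-0.8],
    [[0,0,0],-0.9]
  ]
}}

```text
t: 25.68
tool_pos: [0.5829, 0.0246, 0.0617]
tcp_rot: [-0.0, -0.003, 1.0, 0.0]
force: [-0.2, 0.8, 0.4]
width: 0.024
finger_force: 0.0
```

```bash
python3 - <<'E'
from m import *
o=env.observe();print(o["tool_pos"],o["q"],o["t"])
go(.637,-.198,.06,180)
for y in (-.198,-.176,-.09): go(.637,y,-.028,180)
E
```

```text
[0.58290782 0.0246078  0.06170521] [ 0.46174384  0.59462205 -0.78955143  1.84535592  0.52220003  0.92174851
  1.00713675] 25.675
shift [-0.353 -1.486  0.011] turn 0.007 cur ang -179.7
shift [-0.353 -1.486  0.597] turn 0.007 cur ang -179.7
shift [-0.354 -1.34   0.597] turn 0.007 cur ang -179.7
shift [-0.357 -0.766  0.598] turn 0.007 cur ang -179.7
```

Request:
{"op": "arm_command", "data": {
  "motion": [
    [[-0.1,-0.3,0],0],
    [[-0.2,-0.6,0],0],
    [[-0.3,-0.9,0],0],
    [[-0.36,-1,0],0]
  ]
}}

```text
t: 26.18
tool_pos: [0.6375, -0.1298, 0.0612]
tcp_rot: [-0.0, 0.002, 1.0, -0.001]
force: [0.4, 0.7, -0.3]
width: 0.0237
finger_force: 0.0
```

Request:
{"op": "arm_command", "data": {
  "motion": [
    [[0,-0.3,0],0],
    [[0,-0.5,0.1],0],
    [[0,-0.5,0.35],0],
    [[0,-0.5,0.55],0],
    [[0,-0.5,0.6],0],
    [[0,-0.5,0.6],0]
  ]
}}

```text
t: 26.92
tool_pos: [0.6372, -0.2004, -0.0285]
tcp_rot: [-0.0, -0.001, 1.0, 0.0]
force: [-0.2, -0.3, 0.6]
width: 0.0236
finger_force: 0.0
```

```bash
python3 - <<'E'
from m import *
o=env.observe();print(o["tool_pos"],o["force"],o["t"])
r=env.camera("top"); where(r,["collar","tin"])
cv2.imwrite("pics/t8.png",cv2.resize(r["image"][100:300,200:520,::-1],(800,500)))
for y in (-.176,-.09): go(.637,y,-.028,180)
E
```

```text
[ 0.63715145 -0.20036229 -0.02854413] [-0.19633616 -0.28712001  0.64047128] 26.925
collar 0.65 81 [ 0.637 -0.116] tray [ 0.03  -0.362]
tin 0.57 603 [0.561 0.003] tray [-0.026 -0.231]
shift [0.009 0.167 0.008] turn 0.001 cur ang -179.9
shift [0.008 0.74  0.007] turn 0.001 cur ang -179.9
```

View pics/t8.png

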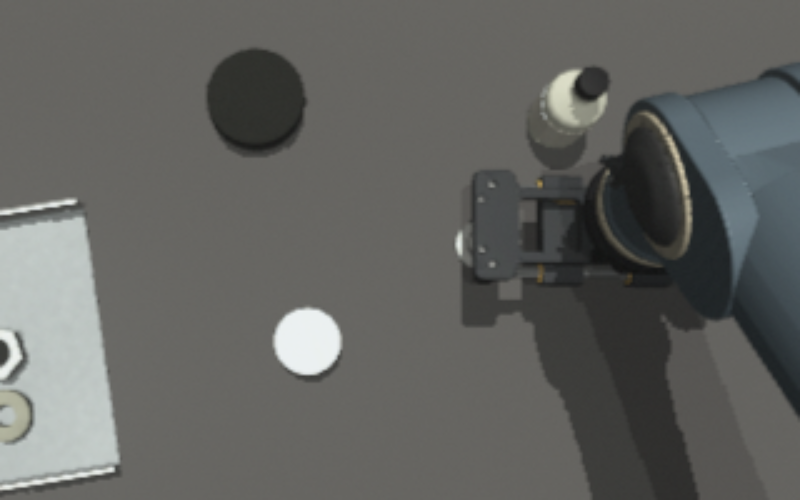

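The collar's edge shows at (460,243) ahead of the hand, and the bottle at (570,105) is clear. Pushing gently towards +y.

Request:
{"op": "arm_command", "data": {
  "motion": [
    [[0,0.08,0],0],
    [[0,0.12,0],0],
    [[0,0.16,0],0],
    [[0,0.22,0],0],
    [[0,0.29,0],0],
    [[0,0.36,0],0],
    [[0,0.43,0],0],
    [[0,0.5,0],0],
    [[0,0.57,0],0],
    [[0,0.62,0],0]
  ]
}}

```text
t: 28.32
tool_pos: [0.6371, -0.1073, -0.0282]
tcp_rot: [0.0, -0.001, 1.0, 0.0]
force: [0.5, -0.8, -0.5]
width: 0.0237
finger_force: 0.3
```

Request:
{"op": "arm_command", "data": {
  "motion": [
    [[0,0.04,0],0],
    [[0,0.05,0],0],
    [[0,-0.1,0],0],
    [[0,-0.1,-0.3],0],
    [[0,-0.1,-0.6],0],
    [[0,-0.2,-0.8],0]
  ]
}}

```text
t: 29.08
tool_pos: [0.6379, -0.1394, 0.0942]
tcp_rot: [0.001, -0.0, 1.0, -0.0]
force: [0.6, -0.6, 0.6]
width: 0.0238
finger_force: 0.0
```

Request:
{"op": "arm_command", "data": {
  "motion": [
    [[0,-0.2,-0.1],0],
    [[0,-0.5,-0.1],0],
    [[0,-0.5,-0.1],0]
  ]
}}

```text
t: 29.45
tool_pos: [0.6358, -0.2222, 0.1061]
tcp_rot: [-0.001, 0.005, 1.0, -0.002]
force: [-0.5, 0.8, -0.1]
width: 0.0236
finger_force: 0.0
```

```bash
python3 - <<'E'
from m import *
o=env.observe();print(o["tool_pos"],o["force"],o["t"])
r=env.camera("top"); where(r,["collar","tin","puck"]);print([d["position"] for d in env.look_for("top","oil")])
E
```

```text
[ 0.63576011 -0.22220627  0.10607841] [-0.51978021  0.79225283 -0.05712459] 29.45
collar 0.83 320 [ 0.637 -0.061] tray [ 0.039 -0.308]
tin 0.74 590 [0.56  0.003] tray [-0.027 -0.231]
puck 0.64 1290 [0.747 0.047] tray [ 0.165 -0.219]
[[0.7281, -0.1782, 0.0812]]
```

Request:
{"op": "arm_command", "data": {
  "motion": [
    [[0,0.3,0],0.2],
    [[0,0.6,0],0.4],
    [[0,0.72,0],0.6],
    [[0,0.72,0],0.8],
    [[0,0.72,0],1]
  ]
}}

```text
t: 30.32
tool_pos: [0.637, -0.1035, 0.1069]
tcp_rot: [-0.0, 0.383, 0.924, 0.0]
force: [-0.2, -0.5, 0.2]
width: 0.0239
finger_force: 0.0
```

Request:
{"op": "arm_command", "data": {
  "motion": [
    [[0,0,0],0.2],
    [[0,0,0],0.4],
    [[0,0,0],0.6],
    [[0,0,0],0.8],
    [[0,0,0],0.95]
  ]
}}

```text
t: 30.95
tool_pos: [0.637, -0.1039, 0.1068]
tcp_rot: [-0.0, 0.693, 0.721, 0.0]
force: [0.1, 0.8, -0.6]
width: 0.0237
finger_force: 0.0
```

```bash
python3 - <<'E'
from m import *
o=env.observe();print(o["tool_pos"],o["q"],o["t"])
go(.6385,-.107,-.028,92)
arc((.637,-.061),92,.0125,[0]*11+[2]*7+[0]*7,.0245,-.028)
E
```

```text
[ 0.63697393 -0.10386848  0.10680877] [ 0.40086907  0.53646987 -0.42997658  1.67410309  0.25773815  0.98759319
 -0.08052013] 30.95
shift [-0.022  0.009  0.899] turn 0.004 cur ang 92.2
c [ 0.637 -0.049] shift [0.205 0.011 0.899] turn 0.004 cur ang 92.2
c [ 0.636 -0.036] shift [0.289 0.011 0.899] turn 0.004 cur ang 92.2
c [ 0.636 -0.024] shift [0.372 0.011 0.899] turn 0.004 cur ang 92.2
c [ 0.635 -0.011] shift [0.455 0.012 0.899] turn 0.004 cur ang 92.2
c [0.635 0.001] shift [0.539 0.012 0.899] turn 0.004 cur ang 92.2
c [0.634 0.014] shift [0.622 0.012 0.899] turn 0.004 cur ang 92.2
c [0.634 0.026] shift [0.705 0.013 0.899] turn 0.004 cur ang 92.2
c [0.634 0.039] shift [0.789 0.013 0.899] turn 0.004 cur ang 92.2
c [0.633 0.051] shift [0.872 0.013 0.899] turn 0.004 cur ang 92.2
c [0.633 0.064] shift [0.955 0.013 0.899] turn 0.004 cur ang 92.2
c [0.632 0.076] shift [1.039 0.014 0.899] turn 0.004 cur ang 92.2
c [0.631 0.089] shift [1.122 0.017 0.899] turn -0.04 cur ang 92.2
c [0.63  0.101] shift [1.205 0.017 0.899] turn -0.085 cur ang 92.2
c [0.628 0.114] shift [1.289 0.014 0.899] turn -0.129 cur ang 92.2
c [0.626 0.126] shift [1.372 0.009 0.899] turn -0.174 cur ang 92.2
c [0.624 0.138] shift [ 1.455 -0.     0.899] turn -0.218 cur ang 92.2
c [0.62 0.15] shift [ 1.538 -0.011  0.899] turn -0.262 cur ang 92.2
c [0.617 0.162] shift [ 1.62  -0.026  0.899] turn -0.307 cur ang 92.2
c [0.614 0.174] shift [ 1.701 -0.046  0.899] turn -0.307 cur ang 92.2
c [0.61  0.186] shift [ 1.782 -0.066  0.899] turn -0.307 cur ang 92.2
c [0.607 0.198] shift [ 1.863 -0.085  0.899] turn -0.307 cur ang 92.2
c [0.603 0.21 ] shift [ 1.944 -0.105  0.899] turn -0.307 cur ang 92.2
c [0.6   0.222] shift [ 2.024 -0.125  0.899] turn -0.307 cur ang 92.2
c [0.596 0.234] shift [ 2.105 -0.145  0.899] turn -0.307 cur ang 92.2
c [0.593 0.246] shift [ 2.186 -0.165  0.899] turn -0.307 cur ang 92.2
```

Request:
{"op": "arm_command", "data": {
  "motion": [
    [[-0.02,0.01,0.35],0],
    [[-0.02,0.01,0.7],0],
    [[-0.02,0.01,0.87],0],
    [[-0.02,0.01,0.9],0],
    [[-0.02,0.01,0.9],0]
  ]
}}

```text
t: 31.58
tool_pos: [0.6394, -0.1075, -0.0275]
tcp_rot: [0.0, 0.692, 0.721, 0.001]
force: [-0.5, 0.5, 0.6]
width: 0.0238
finger_force: 0.0
```

Request:
{"op": "arm_command", "data": {
  "motion": [
    [[0.1,0,0],0],
    [[0.15,0,0],0],
    [[0.21,0,0],0],
    [[0.28,0,0],0],
    [[0.36,0,0],0],
    [[0.44,0,0],0],
    [[0.52,0,0],0],
    [[0.6,0,0],0],
    [[0.68,0,0],0],
    [[0.76,0,0],0]
  ]
}}

```text
t: 32.83
tool_pos: [0.6341, 0.0065, -0.0283]
tcp_rot: [0.0, 0.693, 0.721, -0.0]
force: [0.2, -1.1, 1.0]
width: 0.0242
finger_force: 1.0
```

Request:
{"op": "arm_command", "data": {
  "motion": [
    [[0.08,0,0],0],
    [[0.16,0,0],0],
    [[0.24,0,0],0],
    [[0.3,0,0],0]
  ]
}}

```text
t: 33.33
tool_pos: [0.6323, 0.0517, -0.0283]
tcp_rot: [-0.0, 0.693, 0.721, 0.0]
force: [-0.2, -1.1, 1.7]
width: 0.0239
finger_force: 1.0
```

```bash
python3 - <<'E'
from m import *
o=env.observe();print(o["tool_pos"],o["force"],o["t"])
r=env.camera("top"); where(r,["collar","tin"])
h=np.radians(92);c=o["tool_pos"][:2]+.0245*np.array([np.cos(h),np.sin(h)])
arc(c,92,.0125,[2]*7+[0]*6,.0245,-.028)
cv2.imwrite("pics/t9.png",cv2.resize(r["image"][130:330,130:450,::-1],(800,500)))
E
```

```text
[ 0.63226     0.05168923 -0.02825551] [-0.21864966 -1.11657355  1.68969665] 33.325
c [0.631 0.089] shift [ 0.082  0.004 -0.003] turn -0.036 cur ang 92.4
c [0.629 0.101] shift [ 0.165  0.005 -0.002] turn -0.081 cur ang 92.4
c [0.627 0.113] shift [ 0.249  0.002 -0.002] turn -0.125 cur ang 92.4
c [0.625 0.126] shift [ 0.332 -0.003 -0.002] turn -0.17 cur ang 92.4
c [0.623 0.138] shift [ 0.415 -0.011 -0.002] turn -0.214 cur ang 92.4
c [0.62 0.15] shift [ 0.498 -0.023 -0.002] turn -0.259 cur ang 92.4
c [0.616 0.162] shift [ 0.58  -0.037 -0.002] turn -0.303 cur ang 92.4
c [0.613 0.174] shift [ 0.661 -0.056 -0.002] turn -0.303 cur ang 92.4
c [0.609 0.186] shift [ 0.742 -0.076 -0.002] turn -0.303 cur ang 92.4
c [0.606 0.198] shift [ 0.823 -0.096 -0.002] turn -0.303 cur ang 92.4
c [0.602 0.21 ] shift [ 0.904 -0.115 -0.002] turn -0.303 cur ang 92.4
c [0.599 0.222] shift [ 0.985 -0.135 -0.002] turn -0.303 cur ang 92.4
c [0.596 0.234] shift [ 1.066 -0.155 -0.002] turn -0.303 cur ang 92.4
```

View pics/t9.png

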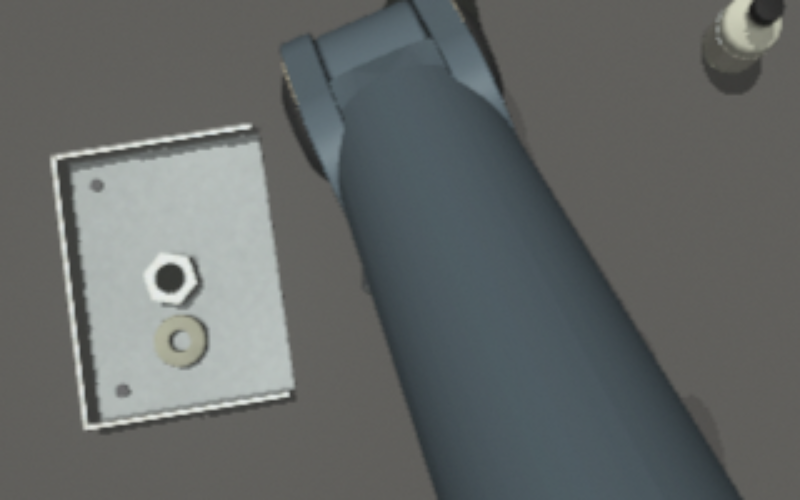

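The nut (170,278) and wheel (181,341) are in the tray, and the collar is under the arm with contact force on the fingers. Continuing into the tray.

Request:
{"op": "arm_command", "data": {
  "motion": [
    [[0.08,0,0],-0.04],
    [[0.17,0,0],-0.08],
    [[0.25,0,0],-0.13],
    [[0.33,0,0],-0.17],
    [[0.41,-0.01,0],-0.21],
    [[0.5,-0.02,0],-0.26],
    [[0.58,-0.04,0],-0.3],
    [[0.66,-0.06,0],-0.3],
    [[0.74,-0.08,0],-0.3],
    [[0.82,-0.1,0],-0.3]
  ]
}}

```text
t: 34.72
tool_pos: [0.6122, 0.1736, -0.0283]
tcp_rot: [0.0, 0.603, 0.797, -0.0]
force: [0.7, -0.8, -0.2]
width: 0.0239
finger_force: 0.2
```

Request:
{"op": "arm_command", "data": {
  "motion": [
    [[0.08,0,0],0],
    [[0.15,0,0],0],
    [[0.2,0,0],0],
    [[0.22,0,0],0]
  ]
}}

```text
t: 35.22
tool_pos: [0.6033, 0.2053, -0.0282]
tcp_rot: [0.0, 0.603, 0.798, 0.0]
force: [0.1, -0.4, -0.7]
width: 0.0238
finger_force: 0.2
```

Request:
{"op": "arm_command", "data": {
  "motion": [
    [[-0.1,0,0],0],
    [[-0.15,0,-0.2],0],
    [[-0.3,0,-0.5],0],
    [[-0.5,0,-0.8],0],
    [[-0.7,0,-0.9],0],
    [[-0.9,0,-0.9],0]
  ]
}}

```text
t: 35.98
tool_pos: [0.6419, 0.0717, 0.109]
tcp_rot: [0.002, 0.604, 0.797, 0.001]
force: [0.3, -1.1, -0.9]
width: 0.0238
finger_force: 0.0
```

```bash
python3 - <<'E'
from m import *
o=env.observe();print(o["tool_pos"],o["force"],o["t"])
r=env.camera("scene"); where(r,["collar"],"scene")
r=env.camera("top"); where(r,H);print([d["position"] for d in env.look_for("top","oil")])
cv2.imwrite("pics/t10.png",cv2.resize(r["image"][130:330,130:450,::-1],(800,500)))
E
```

```text
[0.64193613 0.07173643 0.10895499] [ 0.31113248 -1.06927104 -0.92133226] 35.975
collar 0.47 238 [0.599 0.23 ] tray [ 0.049 -0.014]
wheel 0.65 347 [0.501 0.233] tray [-0.047  0.005]
nut 0.78 318 [0.545 0.238] tray [-0.002  0.003]
collar 0.62 334 [0.595 0.227] tray [ 0.045 -0.017]
collar 0.38 325 [0.5   0.232] tray [-0.048  0.004]
puck 0.61 43 [0.755 0.015] tray [ 0.168 -0.253]
[[0.7244, -0.1818, 0.0789]]
```

View pics/t10.png

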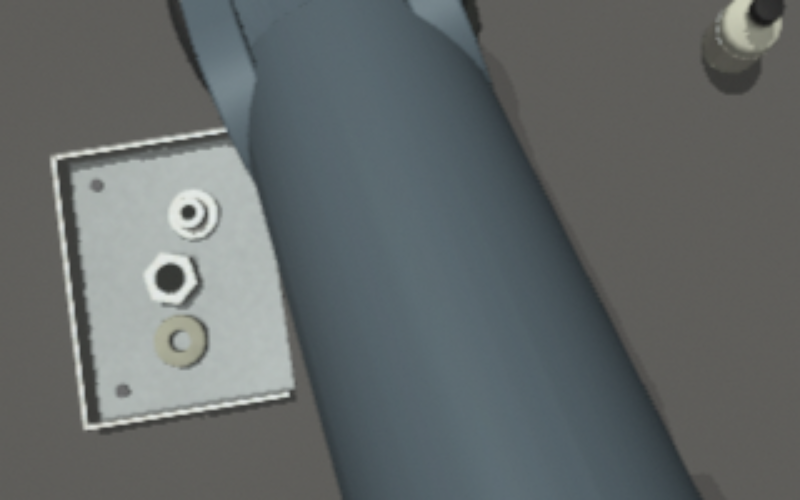

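The collar (193,214), nut (170,278) and wheel (181,341) all lie flat and well inside the tray. The hand is up and clear.

```bash
python3 -c "
from m import *
r=env.camera('scene'); where(r,['tin','puck'],'scene'); print(env.job_done())"
```

```text
puck 0.9 1042 [0.752 0.051] tray [ 0.17  -0.216]
the job is handed in; nothing more can be done
None
```

The wheel, nut and collar were pushed flat and fully inside the tray, and I handed the job in at about 36 s; the puck and oil bottle read unmoved, but the arm hid the tin in the last pictures, so its final position is unconfirmed (unmoved when last seen clearly, before the last collar push beside it).

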